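# Clamp the soil corer in the sharpening chuck

### The job

Mount the yellow tubular soil corer in the green bench chuck so its teeth can be sharpened: slip the tube, teeth up, over the brass spigot until it stands fully down on the chuck's face, then swing the red lever post clockwise (seen from above) until the three jaws are tight on the tube and hold it. Leave everything else on the bench where it stands.

Things in the scene. Friction and masses are not known exactly. Their poses are not given: they have to be found in the camera images.
- chuck: Chuck bolted to the bench, axis vertical: green base plate 140 x 140 x 12; dark knurled turning sleeve (diameter 104, 14 to 42 mm above the bench) with a lever; flat aluminium face (diameter 88) 45 mm above the bench, carrying three steel jaws and a central brass spigot. Origin: on the chuck axis at bench level; z up. Fixed, but its place and yaw vary.
- spigot_tip (a point): Top of the brass spigot on the chuck axis, 87 mm above the bench. The spigot is 24 in diameter from the face (45 mm) up to 75 mm, then a cone that narrows to 10 at the tip.
- lever_post (a point): Centre of the top end of the red upright lever post: diameter 18, reaching from 22 to 110 mm above the bench, 115 mm from the chuck axis, carried by a horizontal steel bar (diameter 14, centre 28 mm above the bench) fixed to the sleeve. It swings about the chuck axis with the sleeve.
- sleeve (a joint): Turn of the chuck sleeve in rad, growing clockwise seen from above, which closes the jaws. 0 is fully open; it starts between 0 and 0.25. With the corer in place the jaws meet it at about 1.0 and it then turns hardly further: 8 to 15 N on the lever post makes them tight. Friction (0.35 N m, about 3 N at the post) holds it where it is left.
- corer: Soil corer (the bit): open yellow-painted steel tube, outer diameter 40, bore 30, 110 tall with eight short dark teeth on its upper end, about 0.4 kg. It stands upright on the bench, teeth up. Origin: centre of its lower end; z along the tube towards the teeth.
- jaw0: One of the three coupled steel jaws of the chuck (26 long radially, 14 wide, 26 tall, from 45.5 to 71.5 mm above the bench). All three slide inward 8 mm per rad of the sleeve; with the sleeve at 0 their inner faces are 28 mm from the chuck axis. Origin on the chuck axis at the bench when fully open (it shifts with the jaw).
- jaw1: One of the three coupled steel jaws of the chuck (26 long radially, 14 wide, 26 tall, from 45.5 to 71.5 mm above the bench). All three slide inward 8 mm per rad of the sleeve; with the sleeve at 0 their inner faces are 28 mm from the chuck axis. Origin on the chuck axis at the bench when fully open (it shifts with the jaw).
- jaw2: One of the three coupled steel jaws of the chuck (26 long radially, 14 wide, 26 tall, from 45.5 to 71.5 mm above the bench). All three slide inward 8 mm per rad of the sleeve; with the sleeve at 0 their inner faces are 28 mm from the chuck axis. Origin on the chuck axis at the bench when fully open (it shifts with the jaw).
- pot_small: Small clay pot, rim diameter 90, 85 tall, bystander; stands on one side of the bench and the corer on the other. Origin: centre of the underside.
- pot_large: Large clay pot, rim diameter 130, 115 tall, bystander. Origin: centre of the underside.
- fork: Stainless hand fork with wooden handle, 270 long, lying along its x, about 28 high, bystander. Origin: near its middle at the bench.
- spray: Green plastic spray bottle with white push button, diameter 68, 191 tall, bystander. Origin: centre of the underside.
- stone: Red-brown sharpening stone, 150 x 50 x 25, bystander. Origin: centre of the underside.
There are look-alikes about, which are no part of the job. There is more than one size of the corer; the job needs the largest. What is shaped like the chuck but purple is not meant.

How it is judged:
By the outcome, as a careful person would: the job done as asked, in the order asked, and still so for the second after the job is handed in, with the robot touching nothing.
It also fails if it takes over 53 s, if anything falls off the work surface, if the arm or the gripper's body presses on something with over 40 N, if the wrist force passes 120 N, or if a joint passes its speed limit or range.

### The arm

A 7-joint arm with a two-finger parallel gripper is mounted at the origin on the work surface. World frame = base frame: x ahead of the robot, y to its left, z up, the work surface at z = 0. Lengths are in m, angles in rad, forces in N, time in s.
With the tool pointing down it reaches from about 0.4 to 0.85 m from the base axis. Payload 10.4 kg.
Tool frame: the origin (TCP) lies between the finger pads; the fingertips stand manip.tcp_to_tips ahead of it and the grasp point (between the pads) lies 2 mm behind it (manip.tcp_to_tips is the distance from the TCP to the fingertips, in m); y points along the fingers, z is the direction in which the jaws open and shut, and the axes are right-handed (so a half turn about y gives the same grasp; the last joint's range is limited). The gripper opens to 85 mm and grips with 20 to 120 N. Pads are 22 mm wide; open, the fingers measure 114 mm over their backs; the gripper's body (76 mm by 85 mm) begins 54 mm behind the grasp point. The pads swing forward as they close: fully open they stand 13 mm farther back than shut.
Start: joints at [1.269, 0.332, -0.065, 1.46, 0.022, 1.35, -0.088], TCP at [0.172, -0.601, 0.248] pointing down, gripper open.
Joint ranges: [-2.6, 2.6], [-0.5, 2.12], [-1.47, 1.34], [0.16, 2.42], [-1.27, 4.41], [0.06, 2.06], [-2.6, 2.6]. Speed limits (rad/s): [2.22, 2.22, 2.79, 2.79, 3.14, 3.14, 3.14].

### API

Orientations are given as a unit quaternion [x, y, z, w].
In Python, from workcell import manip gives the robot as it stands. The module is installed in compiled form; this text tells all that it offers.
- The arm moves only by the tool move_arm, never from a script. Its argument "increments" is a list of rows, each an object with "offset": the shift along the tool's x, y, z in m, a list of three; "yaw": the turn about the tool's y in degrees; "jaw": the closure in counts, from 0 (fully open) to 255 (shut). In form: [{"offset": [tx, ty, tz], "yaw": yaw, "jaw": jaw}, ...]. A call has 1 to 10 rows; each row is the pose to reach, as a shift and turn from the pose measured when the call began, along the tool's axes at that moment; what a row does not reach only later rows make up. A row lasts 1/12 s, in which the tool goes at most 41.7 mm and 7.16 degrees, less where a joint would pass 70% of its speed; a pose out of reach is approached as far as the arm can. A call with a gripper value outside its range is refused whole. The fingers move at their own pace and stop on an object; "squeeze" is the grip in N (left out, the last holds). Time passes only in rows, so rows that repeat a pose let the fingers close. It gives the time, the measured TCP pose, the force and the opening at its end, in the units of the state.
- manip.get_obs(): the state, without advancing time (a new reading comes with each control period).
- manip.camera(name): name is "scene" or "top"; returns a dict with "pixels" (384x512x3 uint8, red, green, blue), "depth" (384x512 float32, m along the optical axis (not along the pixel's ray), 0 where there is no reading), "intrinsics" (3x3 intrinsics, pixels), "R" (3x3) and "t" (3): a world point X has camera coordinates R X + t. Camera axes: x right, y down, z forward; pixel columns grow to the right and rows downward; lengths in m; the calibration is good to about 2 mm. A picture is of the moment at which its call begins.
- manip.hand_in(): hands the job in, once; it reports no verdict.
Trained networks look in a picture, given as the dict that the camera call returned (one of the last four; its "shot" number tells which), for a name from the list of things; names that differ only in an ending like _2 or _b are one class to them, and where a whole thing is asked for, a point or a joint stands for the part that bears it (a point fixed in the world has none). Each returns a list of dicts, best first, with "confidence" (0 to 1); they miss things now and then, are a little off and sometimes report something else, mostly with a low value. They report only what shows in the picture. A call takes as long as a camera call. They do not tell look-alikes from the thing itself.
- manip.recognise(picture, query): "bbox" ([left, top, right, bottom] in pixels, round what is visible of it).
- manip.spot_point(picture, query): "centre" ([column, row] in pixels: a listed point, or the origin of a listed thing).
The state is a dict: "clock": time; "joint_pos": joint angles; "joint_velocities": joint speeds; "tau": joint torques, N m; "position": TCP position; "ee_rot": TCP orientation; "ft_force": force on the tool from outside, world axes, zero at the start; "torque": the same for the moment, N m; "grip_width": opening from 0.0 (shut) to 1.0 (fully open).
Only numpy, scipy, OpenCV 4.12 (cv2) and the standard library are available. Lean on these libraries where they do the work, as an engineer would, in place of code of your own. Each camera call takes 0.05 s, during which the arm holds its last target. There are 200 camera calls.

## Working session

There is one attempt and no reset: what is moved stays moved. The work goes in short steps, Python scripts to look and compute and a tool call to move; the robot and the scene stay as the last step left them, time stands still between calls to the robot, and variables do not carry over. Pictures are saved under pics/ and viewed, about 8 in all and at most 12, crops included, and the job is handed in when it is done.

Besides the shell and the picture viewer there is one more tool, called after "Emit:" as name([rows], argument=value, ...), one row to a line, values as JSON. move_arm: Moves the arm, as the interface text tells. Its arguments: {"type":"object","properties":{"increments":{"type":"array","items":{"type":"object","properties":{"offset":{"type":"array","items":{"type":"number"}},"yaw":{"type":"number"},"jaw":{"type":"number"}}}},"squeeze":{"type":"number"}},"required":["increments"]}

```bash
mkdir -p pics
cat > h.py <<'E'
from workcell import manip
import numpy as np, cv2
from scipy.spatial.transform import Rotation as Rn
def cloud(p):
    K=p["intrinsics"];d=p["depth"];v,u=np.mgrid[:d.shape[0],:d.shape[1]]
    c=np.stack([(u-K[0,2])/K[0,0]*d,(v-K[1,2])/K[1,1]*d,d],-1)
    return (c-p["t"])@p["R"]
def px2w(p,u,v,z):
    r=p["R"].T@np.linalg.inv(p["intrinsics"])@[u,v,1];o=-p["R"].T@p["t"]
    return o+r*(z-o[2])/r[2]
def save(p,n): cv2.imwrite(n,p["pixels"][...,::-1])
E
python3 - <<'E'
from h import *
print(manip.get_obs(),manip.tcp_to_tips)
for n in("scene","top"):
    p=manip.camera(n);save(p,f"pics/{n}.png");C=cloud(p)
    print(n,"cam at",-p["R"].T@p["t"])
    for q,z in(("corer",0),("chuck",0),("spigot_tip",.087),("lever_post",.11),("pot_small",0),("pot_large",0),("fork",0),("spray",0),("stone",0)):
        for r in manip.spot_point(p,q)[:3]:
            u,v=r["centre"];print(q,round(r["confidence"],2),np.round([u,v]),px2w(p,u,v,z)[:2].round(3))
E
```

```text
{'clock': 0.0, 'joint_pos': array([ 1.26938347,  0.33287037, -0.06469886,  1.4609395 ,  0.02160261,
        1.34988613, -0.08850436]), 'joint_velocities': array([-1.42213154e-03,  1.56675531e-03,  9.08404889e-04,  1.88844750e-03,
       -2.06145168e-03, -2.27458014e-05, -2.28542476e-04]), 'tau': array([-2.15591881e-04, -6.25457668e+01,  4.90194478e-02, -3.91615605e+01,
        1.62579113e-02,  9.91735869e-03,  2.95007487e-05]), 'position': array([ 0.17190855, -0.60053276,  0.24751772]), 'ee_rot': array([-0.09835468,  0.70073491, -0.69975694,  0.09816904]), 'ft_force': array([-0.44370967, -0.6329265 , -0.22100505]), 'torque': array([-0.01209788,  0.02723695, -0.03026924]), 'grip_width': 0.9992723127509174} 0.017
scene cam at [0.89416    0.49853137 1.03281183]
corer 0.83 [311. 285.] [0.524 0.309]
corer 0.47 [294. 266.] [0.523 0.235]
chuck 0.92 [243. 229.] [0.562 0.042]
chuck 0.91 [341. 224.] [0.308 0.226]
spigot_tip 0.77 [239. 212.] [0.562 0.029]
spigot_tip 0.58 [349. 213.] [0.312 0.239]
lever_post 0.78 [202. 200.] [ 0.628 -0.062]
lever_post 0.76 [310. 202.] [0.388 0.146]
pot_small 0.6
[... 198 characters left out ...]
11. 303.] [0.345 0.528]
top cam at [0.35826063 0.00191849 1.73274859]
corer 0.65 [206. 189.] [0.512 0.242]
corer 0.59 [189. 191.] [0.508 0.311]
corer 0.57 [170. 195.] [0.493 0.388]
chuck 0.76 [255. 175.] [0.566 0.042]
chuck 0.66 [206. 237.] [0.32  0.246]
chuck 0.15 [258. 175.] [0.564 0.029]
spigot_tip 0.85 [204. 238.] [0.316 0.24 ]
spigot_tip 0.84 [255. 174.] [0.56  0.041]
spigot_tip 0.66 [386. 203.] [ 0.434 -0.461]
lever_post 0.58 [228. 217.] [0.395 0.147]
pot_small 0.85 [341. 187.] [ 0.507 -0.305]
pot_small 0.42 [133. 229.] [0.359 0.539]
pot_large 0.61 [168. 159.] [0.64  0.398]
fork 0.81 [385. 203.] [ 0.439 -0.481]
spray 0.56 [371. 154.] [ 0.64  -0.433]
stone 0.83 [135. 233.] [0.343 0.531]
```

View pics/scene.png

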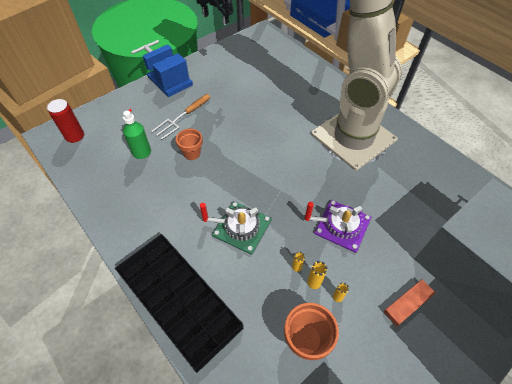

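View pics/top.png

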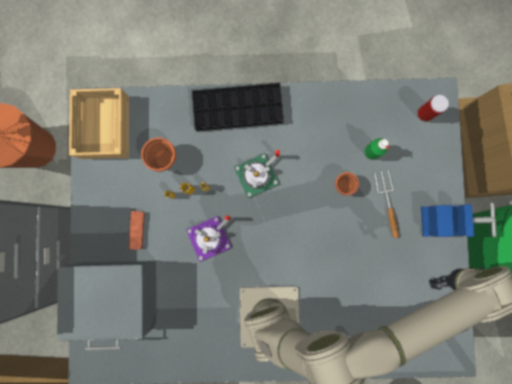

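The scene picture shows the green chuck at (243,228) with its lever post at (204,212). The purple look-alike is at (343,224). The three yellow corers are at (298,261), (317,275) and (341,291), and the middle one looks largest. I'll measure them and check in a crop.

Run:
```python
from h import *
ps={n:manip.camera(n) for n in("scene","top")}
c=ps["scene"]["pixels"][190:310,190:360];cv2.imwrite("pics/crop.png",cv2.resize(c,None,fx=4.7,fy=4.7,interpolation=cv2.INTER_CUBIC)[...,::-1])
for n,p in ps.items():
    C=cloud(p);hsv=cv2.cvtColor(p["pixels"],cv2.COLOR_RGB2HSV);H,S,V=[hsv[...,i].astype(int) for i in range(3)]
    print(n)
    def box(x0,x1,y0,y1): return (C[...,0]>x0)&(C[...,0]<x1)&(C[...,1]>y0)&(C[...,1]<y1)
    m=(H>15)&(H<32)&(S>120)&box(.4,.62,.18,.45)&(C[...,2]>.01)
    k,l,st,ce=cv2.connectedComponentsWithStats(m.astype(np.uint8))
    for i in range(1,k):
        if st[i,4]<8: continue
        P=C[l==i];print(" yellow",ce[i].round(),st[i,4],"min",P.min(0).round(3),"max",P.max(0).round(3),"med",np.median(P,0).round(3))
    a=box(.40,.65,.18,.45)&(C[...,2]>.03)
    k,l,st,ce=cv2.connectedComponentsWithStats(a.astype(np.uint8))
    for i in range(1,k):
        if st[i,4]<8: continue
        P=C[l==i];z=np.percentile(P[:,2],97);T=P[P[:,2]>z-.015];print(" high",ce[i].round(),st[i,4],"z",z.round(3),"top mid",((T.min(0)+T.max(0))/2).round(3),"ext",np.ptp(T,0).round(3))
    for nm,mm in(("red",((H<8)|(H>172))&(S>140)&box(.5,.72,-.13,.1)),("green",(H>60)&(H<95)&(S>90)&box(.45,.68,-.06,.14)),("spig",(H>10)&(H<32)&(S>80)&box(.53,.6,0,.08)&(C[...,2]>.05))):
        P=C[mm];print(nm,len(P),"min",P.min(0).round(3),"max",P.max(0).round(3),"mean",P.mean(0).round(3))
        if nm=="red": T=P[P[:,2]>.1];print("   top",len(T),((T.min(0)+T.max(0))/2).round(3))
        if nm=="green": 
            r=cv2.minAreaRect((P[:,:2]*1000).astype(np.float32));print("   rect",r)
        if nm=="spig":T=P[P[:,2]>.078];print("   top",len(T),T.mean(0).round(4))
    for q in("corer","chuck","spigot_tip","lever_post"):
        for r in manip.recognise(p,q)[:4]:print(q,round(r["confidence"],2),np.round(r["bbox"],1))
```

```text
scene
 yellow [298. 261.] 154 min [0.504 0.231 0.011] max [0.533 0.259 0.083] med [0.525 0.247 0.055]
 yellow [317. 275.] 317 min [0.492 0.29  0.01 ] max [0.533 0.331 0.112] med [0.523 0.312 0.074]
 yellow [340. 292.] 162 min [0.478 0.37  0.01 ] max [0.506 0.398 0.082] med [0.499 0.384 0.054]
 high [299. 259.] 148 z 0.082 top mid [0.518 0.245 0.075] ext [0.03  0.028 0.017]
 high [318. 273.] 329 z 0.112 top mid [0.512 0.31  0.106] ext [0.041 0.04  0.017]
 high [341. 290.] 162 z 0.082 top mid [0.491 0.384 0.076] ext [0.029 0.028 0.017]
 high [316. 318.] 985 z 0.118 top mid [0.614 0.398 0.111] ext [0.072 0.103 0.017]
red 95 min [ 0.628 -0.092  0.002] max [ 0.647 -0.038  0.115] mean [ 0.641 -0.044  0.078]
   top 32 [ 0.639 -0.048  0.107]
green 633 min [ 0.475 -0.045  0.004] max [0.651 0.127 0.02 ] mean [0.577 0.062 0.013]
   rect ((561.1136474609375, 38.434165954589844), (140.15362548828125, 138.75404357910156), 23.083114624023438)
spig 67 min [0.553 0.026 0.053] max [0.573 0.05  0.091] mean [0.565 0.041 0.074]
   top 30 [0.5633 0.04   0.0842]
corer 0.93 [304.3 261.6 328.8 286.7]
corer 0
[... 1122 characters left out ...]
9]
green 265 min [ 0.487 -0.039  0.   ] max [0.638 0.114 0.022] mean [0.548 0.039 0.012]
   rect ((562.3616333007812, 36.30989074707031), (133.74966430664062, 130.96627807617188), 24.72725486755371)
spig 17 min [0.555 0.028 0.076] max [0.571 0.044 0.087] mean [0.562 0.037 0.083]
   top 15 [0.5629 0.0377 0.0834]
corer 0.7 [364.5 139.1 386.1 158.5]
corer 0.6 [181.2 180.1 195.8 192.3]
corer 0.54 [199.4 183.5 210.9 194.4]
corer 0.41 [166.5 189.8 170.2 199.9]
chuck 0.92 [233.8 150.9 279.  196.6]
chuck 0.92 [184.3 215.7 230.8 262. ]
spigot_tip 0.67 [184.5 213.5 231.8 260.9]
spigot_tip 0.56 [232.  151.3 281.9 195.6]
lever_post 0.75 [208.1 215.1 230.2 251.1]
lever_post 0.65 [242.7 149.8 282.4 185.7]
```

View pics/crop.png

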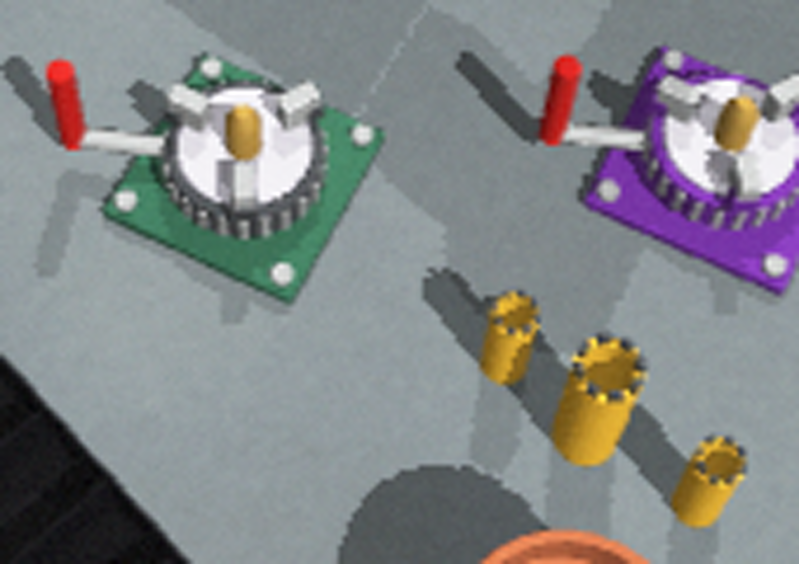

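The crop shows three corers: small at (510,340), large at (600,400), small at (715,480). The middle one fits: it is 110 mm tall and 40 mm wide, while the others are about 80 mm and 28 mm. It stands at world (0.514, 0.310). The green chuck's axis is at (0.562, 0.0385), with the post at (0.6395, -0.0475). Next I'll work out the moves.

```bash
cat >> h.py <<'E'
def go(tgt,az=None,o=None):
    o=o or manip.get_obs();R=Rn.from_quat(o["ee_rot"]).as_matrix()
    z=R[:,2];cur=np.degrees(np.arctan2(z[1],z[0]))
    print("off",(R.T@(np.array(tgt)-o["position"])).round(4),"az",cur.round(1),end=" ")
    if az is not None:
        d=(az-cur+90)%180-90;print("yaw",np.round(-d if R[2,1]<0 else d,1),end=" ")
    print("y",R[:,1].round(3),"dist",np.linalg.norm(np.array(tgt)-o["position"]).round(3))
E
python3 -c "
from h import *
go([.5,-.2,.25],10.6)"
```

```text
off [-0.4256 -0.0017 -0.2951] az -74.0 yaw -84.6 y [ 0. -0. -1.] dist 0.518
```

Emit:
move_arm([
  {"offset": [-0.426, -0.002, -0.295], "yaw": -60, "jaw": 0},
  {"offset": [-0.426, -0.002, -0.295], "yaw": -60, "jaw": 0},
  {"offset": [-0.426, -0.002, -0.295], "yaw": -60, "jaw": 0},
  {"offset": [-0.426, -0.002, -0.295], "yaw": -60, "jaw": 0},
  {"offset": [-0.426, -0.002, -0.295], "yaw": -60, "jaw": 0},
  {"offset": [-0.426, -0.002, -0.295], "yaw": -60, "jaw": 0},
  {"offset": [-0.426, -0.002, -0.295], "yaw": -60, "jaw": 0},
  {"offset": [-0.426, -0.002, -0.295], "yaw": -60, "jaw": 0},
  {"offset": [-0.426, -0.002, -0.295], "yaw": -60, "jaw": 0},
  {"offset": [-0.426, -0.002, -0.295], "yaw": -60, "jaw": 0},
])

```text
clock: 2.33
position: [0.437, -0.2768, 0.2503]
ee_rot: [0.436, -0.556, 0.557, -0.436]
ft_force: [0.1, -0.7, -0.5]
grip_width: 1.002
```

```bash
python3 -c "
from h import *
print(manip.get_obs()['joint_pos'].round(2))
go([.514,.310,.25],10.6)"
```

```text
[ 0.9   0.12 -0.46  1.72  0.06  1.31  0.19]
off [-5.882e-01 -1.000e-04 -6.550e-02] az -13.8 yaw -24.4 y [ 0.001 -0.001 -1.   ] dist 0.592
```

Emit:
move_arm([
  {"offset": [-0.588, 0, -0.065], "yaw": -24, "jaw": 0},
  {"offset": [-0.588, 0, -0.065], "yaw": -24, "jaw": 0},
  {"offset": [-0.588, 0, -0.065], "yaw": -24, "jaw": 0},
  {"offset": [-0.588, 0, -0.065], "yaw": -24, "jaw": 0},
  {"offset": [-0.588, 0, -0.065], "yaw": -24, "jaw": 0},
  {"offset": [-0.588, 0, -0.065], "yaw": -24, "jaw": 0},
  {"offset": [-0.588, 0, -0.065], "yaw": -24, "jaw": 0},
  {"offset": [-0.588, 0, -0.065], "yaw": -24, "jaw": 0},
  {"offset": [-0.588, 0, -0.065], "yaw": -24, "jaw": 0},
  {"offset": [-0.588, 0, -0.065], "yaw": -24, "jaw": 0},
])

```text
clock: 3.17
position: [0.4911, 0.1363, 0.2504]
ee_rot: [-0.542, 0.453, -0.455, 0.542]
ft_force: [1.4, -1.0, -0.5]
grip_width: 1.002
```

```bash
python3 -c "
from h import *
go([.514,.310,.25],10.6)"
```

```text
off [-0.167   0.0002  0.0531] az 10.1 yaw -0.5 y [ 0.002 -0.001 -1.   ] dist 0.175
```

Emit:
move_arm([
  {"offset": [-0.167, 0, 0.053], "yaw": -0.5, "jaw": 0},
  {"offset": [-0.167, 0, 0.053], "yaw": -0.5, "jaw": 0},
  {"offset": [-0.167, 0, 0.053], "yaw": -0.5, "jaw": 0},
  {"offset": [-0.167, 0, 0.053], "yaw": -0.5, "jaw": 0},
  {"offset": [-0.167, 0, 0.053], "yaw": -0.5, "jaw": 0},
  {"offset": [-0.167, 0, 0.053], "yaw": -0.5, "jaw": 0},
  {"offset": [-0.167, 0, 0.053], "yaw": -0.5, "jaw": 0},
  {"offset": [-0.167, 0, 0.053], "yaw": -0.5, "jaw": 0},
])

```text
clock: 3.83
position: [0.5143, 0.3089, 0.2501]
ee_rot: [0.544, -0.451, 0.453, -0.544]
ft_force: [0.3, -0.5, 0.1]
grip_width: 1.001
```

```bash
python3 -c "
from h import *
print(manip.get_obs()['position'])
go([.514,.310,.082],10.6)"
```

```text
[0.51427199 0.30888371 0.25011716]
off [-0.0015  0.1681 -0.0003] az 10.6 yaw -0.0 y [ 0.002 -0.002 -1.   ] dist 0.168
```

Emit:
move_arm([
  {"offset": [-0.001, 0.04, 0], "yaw": 0, "jaw": 0},
  {"offset": [-0.001, 0.08, 0], "yaw": 0, "jaw": 0},
  {"offset": [-0.001, 0.11, 0], "yaw": 0, "jaw": 0},
  {"offset": [-0.001, 0.14, 0], "yaw": 0, "jaw": 0},
  {"offset": [-0.001, 0.16, 0], "yaw": 0, "jaw": 0},
  {"offset": [-0.001, 0.168, 0], "yaw": 0, "jaw": 0},
  {"offset": [-0.001, 0.168, 0], "yaw": 0, "jaw": 0},
  {"offset": [-0.001, 0.168, 0], "yaw": 0, "jaw": 60},
  {"offset": [-0.001, 0.168, 0], "yaw": 0, "jaw": 100},
  {"offset": [-0.001, 0.168, 0], "yaw": 0, "jaw": 255},
], squeeze=30)

```text
clock: 4.67
position: [0.5153, 0.3099, 0.0839]
ee_rot: [-0.543, 0.451, -0.453, 0.545]
ft_force: [0.7, 0.1, 0.2]
grip_width: 0.604
```

Emit:
move_arm([
  {"offset": [0, 0, 0], "yaw": 0, "jaw": 255},
  {"offset": [0, 0, 0], "yaw": 0, "jaw": 255},
  {"offset": [0, 0, 0], "yaw": 0, "jaw": 255},
  {"offset": [0, 0, 0], "yaw": 0, "jaw": 255},
  {"offset": [0, 0, 0], "yaw": 0, "jaw": 255},
  {"offset": [0, 0, 0], "yaw": 0, "jaw": 255},
], squeeze=50)

```text
clock: 5.17
position: [0.5157, 0.3102, 0.0848]
ee_rot: [-0.543, 0.45, -0.454, 0.545]
ft_force: [-1.7, -1.1, 6.6]
grip_width: 0.458
```

```bash
python3 -c "
from h import *
p=manip.camera('scene');cv2.imwrite('pics/g.png',cv2.resize(p['pixels'][180:330,210:410],None,fx=4,fy=4)[...,::-1])
go([.514,.310,.22],10.6)"
```

```text
off [ 1.000e-04 -1.352e-01 -1.000e-03] az 10.5 yaw -0.1 y [ 0.006 -0.    -1.   ] dist 0.135
```

View pics/g.png

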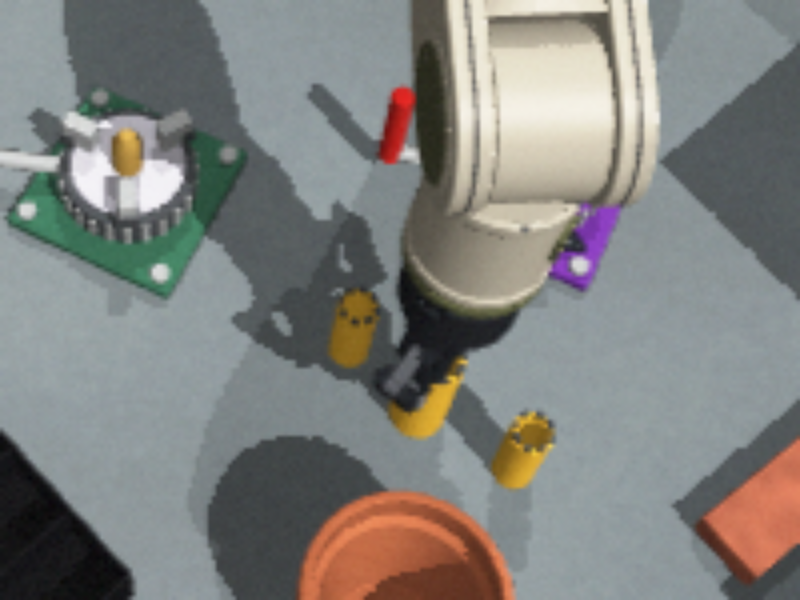

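The picture shows the large corer, at (425,400) in the crop, held between the pads. The width reads 39 mm and the neighbours haven't moved. Now I'll lift it and carry it over.

Emit:
move_arm([
  {"offset": [0, -0.02, 0], "yaw": 0, "jaw": 255},
  {"offset": [0, -0.05, 0], "yaw": 0, "jaw": 255},
  {"offset": [0, -0.08, 0], "yaw": 0, "jaw": 255},
  {"offset": [0, -0.11, 0], "yaw": 0, "jaw": 255},
  {"offset": [0, -0.13, 0], "yaw": 0, "jaw": 255},
  {"offset": [0, -0.135, 0], "yaw": 0, "jaw": 255},
  {"offset": [0, -0.135, 0], "yaw": 0, "jaw": 255},
])

```text
clock: 5.8
position: [0.5153, 0.3105, 0.2205]
ee_rot: [-0.542, 0.45, -0.454, 0.545]
ft_force: [0.1, 0.2, -4.7]
grip_width: 0.459
```

```bash
python3 -c "
from h import *
print(manip.get_obs()['position'])
go([.562,.0385,.22],10.6)"
```

```text
[0.51526426 0.31051125 0.22048383]
off [ 0.276   0.0008 -0.0038] az 10.5 yaw -0.1 y [ 0.007  0.    -1.   ] dist 0.276
```

Emit:
move_arm([
  {"offset": [0.03, 0, 0], "yaw": 0, "jaw": 255},
  {"offset": [0.07, 0, -0.001], "yaw": 0, "jaw": 255},
  {"offset": [0.11, 0, -0.001], "yaw": 0, "jaw": 255},
  {"offset": [0.15, 0, -0.002], "yaw": 0, "jaw": 255},
  {"offset": [0.19, 0, -0.003], "yaw": 0, "jaw": 255},
  {"offset": [0.23, 0, -0.003], "yaw": 0, "jaw": 255},
  {"offset": [0.26, 0, -0.004], "yaw": 0, "jaw": 255},
  {"offset": [0.276, 0, -0.004], "yaw": 0, "jaw": 255},
  {"offset": [0.276, 0, -0.004], "yaw": 0, "jaw": 255},
  {"offset": [0.276, 0, -0.004], "yaw": 0, "jaw": 255},
])

```text
clock: 6.63
position: [0.5609, 0.037, 0.2185]
ee_rot: [-0.542, 0.452, -0.454, 0.544]
ft_force: [0.3, 0.1, -4.8]
grip_width: 0.452
```

Run:
```python
from h import *
from scipy.optimize import least_squares
o=manip.get_obs();print(o['position'].round(4),o['ft_force'].round(1))
out=[]
for n in("scene","top"):
    p=manip.camera(n);C=cloud(p);hsv=cv2.cvtColor(p["pixels"],cv2.COLOR_RGB2HSV);H,S=hsv[...,0],hsv[...,1]
    if n=="scene":cv2.imwrite('pics/c.png',cv2.resize(p['pixels'][150:270,180:320],None,fx=5,fy=5)[...,::-1])
    m=(H>15)&(H<32)&(S>110)&(C[...,2]>.12)&(np.abs(C[...,0]-.562)<.05)&(np.abs(C[...,1]-.0385)<.05)
    P=C[m];print(n,len(P),P.min(0).round(3),P.max(0).round(3))
    if len(P)>20:
        f=lambda a:np.hypot(P[:,0]-a[0]-a[2]*(P[:,2]-.17),P[:,1]-a[1]-a[3]*(P[:,2]-.17))-.02
        r=least_squares(f,[.562,.0385,0,0],loss="soft_l1",f_scale=.002);print("axis at z.17",r.x.round(4),np.abs(r.fun).mean())
go([.562,.0385,.22],10.6)
```

```text
[0.5609 0.037  0.2185] [ 0.3  0.1 -4.8]
scene 322 [0.543 0.022 0.134] [0.582 0.059 0.29 ]
axis at z.17 [ 0.5591  0.0377  0.0664 -0.0104] 0.0011833984293617953Traceback (most recent call last):
  File "<stdin>", line 9, in <module>
    return umr_minimum(a, axis, None, out, keepdims, initial, where)
ValueError: zero-size array to reduction operation minimum which has no identity
```

View pics/c.png

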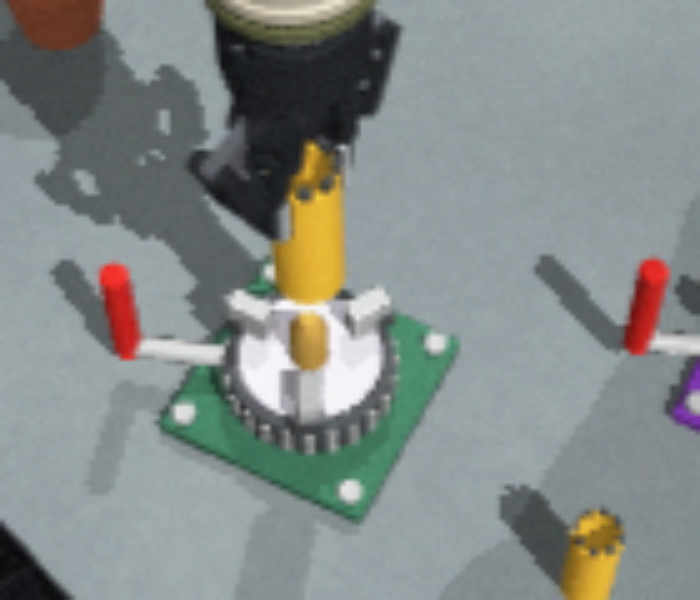

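The corer hangs upright over the chuck at crop (310,240), with the spigot at (310,340). I'll refine the relative alignment from this one camera.

Run:
```python
from h import *
from scipy.optimize import least_squares
p=manip.camera("scene");C=cloud(p);hsv=cv2.cvtColor(p["pixels"],cv2.COLOR_RGB2HSV);H,S=hsv[...,0],hsv[...,1]
b=(H>12)&(H<32)&(S>80)&(np.abs(C[...,0]-.562)<.05)&(np.abs(C[...,1]-.0385)<.05)
T=C[b&(C[...,2]>.138)&(C[...,2]<.225)];G=C[b&(C[...,2]>.05)&(C[...,2]<.09)]
for nm,P,r in(("tube",T,lambda z:.02),("spig",G,lambda z:np.clip(.012-(z-.075)*7/12,.005,.012))):
    f=lambda a:np.hypot(P[:,0]-a[0],P[:,1]-a[1])-r(P[:,2])
    s=least_squares(f,[.562,.0385],loss="soft_l1",f_scale=.002);print(nm,len(P),s.x.round(4),np.abs(s.fun).mean().round(4))
    if nm=="tube":
        f=lambda a:np.hypot(P[:,0]-a[0]-a[2]*(P[:,2]-.18),P[:,1]-a[1]-a[3]*(P[:,2]-.18))-.02
        print(least_squares(f,[*s.x,0,0],loss="soft_l1",f_scale=.002).x.round(4))
# aluminium face/knurl: sleeve ring at z .042-.045 and green plate
m=(np.abs(C[...,2]-.045)<.004)&(np.hypot(C[...,0]-.562,C[...,1]-.0385)<.06);P=C[m][:,:2];print("face minmax mid",(P.min(0)+P.max(0))/2,np.ptp(P,0), cv2.minEnclosingCircle((P*1000).astype(np.float32)))
o=manip.get_obs();print(o['position'].round(4));go([.562,.0385,.22],10.6)
```

```text
tube 245 [0.5588 0.0406] 0.0011
[0.5592 0.0404 0.0508 0.0037]
spig 67 [0.5605 0.0369] 0.0011
face minmax mid [0.56292426 0.03772182] [0.1007379  0.10490702] ((561.7984619140625, 36.57731246948242), 54.28200149536133)
[0.5611 0.0399 0.2199]
off [ 0.0015 -0.0001  0.0006] az 10.7 yaw 0.1 y [ 0.006  0.001 -1.   ] dist 0.002
```

```bash
python3 -c "
from h import *
go([.5618,.037,.155],10.6)"
```

```text
off [ 0.0029  0.0649 -0.0002] az 10.7 yaw 0.1 y [ 0.006  0.001 -1.   ] dist 0.065
```

Emit:
move_arm([
  {"offset": [0.003, 0, 0], "yaw": 0, "jaw": 255},
  {"offset": [0.003, 0.01, 0], "yaw": 0, "jaw": 255},
  {"offset": [0.003, 0.02, 0], "yaw": 0, "jaw": 255},
  {"offset": [0.003, 0.03, 0], "yaw": 0, "jaw": 255},
  {"offset": [0.003, 0.038, 0], "yaw": 0, "jaw": 255},
  {"offset": [0.003, 0.046, 0], "yaw": 0, "jaw": 255},
  {"offset": [0.003, 0.054, 0], "yaw": 0, "jaw": 255},
  {"offset": [0.003, 0.06, 0], "yaw": 0, "jaw": 255},
  {"offset": [0.003, 0.065, 0], "yaw": 0, "jaw": 255},
  {"offset": [0.003, 0.065, 0], "yaw": 0, "jaw": 255},
])

```text
clock: 7.62
position: [0.5615, 0.0369, 0.1537]
ee_rot: [-0.543, 0.45, -0.452, 0.545]
ft_force: [0.3, -0.6, -3.5]
grip_width: 0.459
```

```bash
python3 -c "
from h import *
o=manip.get_obs();print(o['position'],o['ft_force'],o['torque'])
go([.5618,.037,.133],10.6)"
```

```text
[0.56153943 0.03685474 0.15371255] [ 0.34766411 -0.62500202 -3.53785486] [-0.02419878 -0.0079624  -0.01616234]
off [-0.0001  0.0207  0.0002] az 10.6 yaw 0.0 y [ 0.004  0.001 -1.   ] dist 0.021
```

No contact force, and the tube is past the tip. I'll continue down slowly.

Emit:
move_arm([
  {"offset": [0, 0.005, 0], "yaw": 0, "jaw": 255},
  {"offset": [0, 0.01, 0], "yaw": 0, "jaw": 255},
  {"offset": [0, 0.015, 0], "yaw": 0, "jaw": 255},
  {"offset": [0, 0.018, 0], "yaw": 0, "jaw": 255},
  {"offset": [0, 0.021, 0], "yaw": 0, "jaw": 255},
  {"offset": [0, 0.021, 0], "yaw": 0, "jaw": 255},
])

```text
clock: 8.12
position: [0.5614, 0.0368, 0.1321]
ee_rot: [-0.543, 0.451, -0.452, 0.545]
ft_force: [0.5, 0.2, -5.2]
grip_width: 0.457
```

Emit:
move_arm([
  {"offset": [0, 0.001, 0], "yaw": 0, "jaw": 255},
  {"offset": [0, 0.002, 0], "yaw": 0, "jaw": 255},
  {"offset": [0, 0.003, 0], "yaw": 0, "jaw": 255},
  {"offset": [0, 0.003, 0], "yaw": 0, "jaw": 255},
])

```text
clock: 8.45
position: [0.5615, 0.037, 0.1298]
ee_rot: [-0.543, 0.45, -0.452, 0.545]
ft_force: [-3.3, 0.3, 3.9]
grip_width: 0.459
```

Contact came at the expected height (0.130), so the tube is on the face. Releasing and rising.

Emit:
move_arm([
  {"offset": [0, 0, 0], "yaw": 0, "jaw": 90},
  {"offset": [0, 0, 0], "yaw": 0, "jaw": 70},
  {"offset": [0, 0, 0], "yaw": 0, "jaw": 40},
  {"offset": [0, 0, 0], "yaw": 0, "jaw": 0},
  {"offset": [0, -0.02, 0], "yaw": 0, "jaw": 0},
  {"offset": [0, -0.05, 0], "yaw": 0, "jaw": 0},
  {"offset": [0, -0.08, 0], "yaw": 0, "jaw": 0},
  {"offset": [0, -0.11, 0], "yaw": 0, "jaw": 0},
  {"offset": [0, -0.12, 0], "yaw": 0, "jaw": 0},
  {"offset": [0, -0.12, 0], "yaw": 0, "jaw": 0},
])

```text
clock: 9.28
position: [0.5624, 0.0373, 0.2528]
ee_rot: [-0.542, 0.449, -0.454, 0.546]
ft_force: [-0.3, -0.5, -0.5]
grip_width: 1.0
```

Run:
```python
from h import *
p=manip.camera("scene");C=cloud(p);hsv=cv2.cvtColor(p["pixels"],cv2.COLOR_RGB2HSV);H,S=hsv[...,0].astype(int),hsv[...,1]
cv2.imwrite('pics/d.png',cv2.resize(p['pixels'][150:270,180:320],None,fx=5,fy=5)[...,::-1])
b=(H>12)&(H<32)&(S>80)&(np.hypot(C[...,0]-.562,C[...,1]-.037)<.05)&(C[...,2]>.04);P=C[b];print("tube",len(P),P.min(0).round(3),P.max(0).round(3),np.percentile(P[:,2],97))
m=((H<8)|(H>172))&(S>140)&(C[...,0]>.5)&(C[...,0]<.72)&(C[...,1]>-.13)&(C[...,1]<.1)&(C[...,2]>.09);P=C[m];c=(P.min(0)+P.max(0))/2;print("post",len(P),c)
d=c[:2]-[.562,.0375];print(np.hypot(*d),np.degrees(np.arctan2(d[1],d[0])))
o=manip.get_obs();print(o['position'],o["joint_pos"].round(2));go([.6395,-.0475,.25],42);go([.6395,-.0475,.25],-48)
```

```text
tube 363 [ 0.542 -0.002  0.045] [0.602 0.081 0.499] 0.4775382138023277
post 41 [ 0.63945541 -0.04686923  0.10293184]
0.11453168329582561 -47.44642688213538
[0.56162119 0.03696197 0.25069482] [ 0.55  0.29 -0.84  1.6   0.22  1.35 -0.12]
off [0.0974 0.0012 0.0609] az 10.6 yaw -31.4 y [ 0.006  0.    -1.   ] dist 0.115
off [0.0974 0.0012 0.0609] az 10.6 yaw 58.6 y [ 0.006  0.    -1.   ] dist 0.115
```

View pics/d.png

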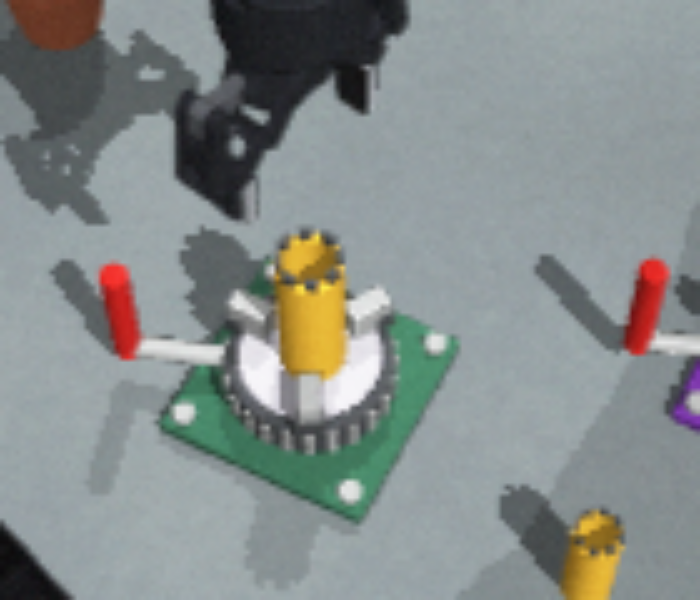

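The picture shows the tube standing upright on the face with teeth up, at (312,305) and centred between the jaws. The lever post is at (118,305). Next I'll straddle the post with the jaws opening along the tangent.

Emit:
move_arm([
  {"offset": [0.04, 0, 0.02], "yaw": -7, "jaw": 0},
  {"offset": [0.07, 0, 0.04], "yaw": -14, "jaw": 0},
  {"offset": [0.097, 0.001, 0.061], "yaw": -21, "jaw": 0},
  {"offset": [0.097, 0.001, 0.061], "yaw": -28, "jaw": 0},
  {"offset": [0.097, 0.001, 0.061], "yaw": -31, "jaw": 0},
  {"offset": [0.097, 0.001, 0.061], "yaw": -31, "jaw": 0},
  {"offset": [0.097, 0.001, 0.061], "yaw": -31, "jaw": 0},
  {"offset": [0.097, 0.001, 0.061], "yaw": -31, "jaw": 0},
])

```text
clock: 10.0
position: [0.6391, -0.0468, 0.2494]
ee_rot: [-0.644, 0.289, -0.292, 0.646]
ft_force: [-0.9, 0.3, -0.1]
grip_width: 0.997
```

```bash
python3 -c "
from h import *
o=manip.get_obs();print(o['position'],o['joint_pos'].round(2))
go([.6395,-.0475,.092],42)"
```

```text
[ 0.63910082 -0.04678524  0.24937065] [ 0.61  0.49 -0.85  1.38  0.37  1.42  0.49]
off [ 0.0003  0.1574 -0.0008] az 41.6 yaw -0.4 y [ 0.005  0.    -1.   ] dist 0.157
```

Emit:
move_arm([
  {"offset": [0, 0.04, 0], "yaw": 0, "jaw": 0},
  {"offset": [0, 0.08, 0], "yaw": 0, "jaw": 0},
  {"offset": [0, 0.11, 0], "yaw": 0, "jaw": 0},
  {"offset": [0, 0.14, 0], "yaw": 0, "jaw": 0},
  {"offset": [0, 0.157, 0], "yaw": 0, "jaw": 40},
  {"offset": [0, 0.157, 0], "yaw": 0, "jaw": 100},
  {"offset": [0, 0.157, 0], "yaw": 0, "jaw": 160},
  {"offset": [0, 0.157, 0], "yaw": 0, "jaw": 255},
  {"offset": [0, 0.157, 0], "yaw": 0, "jaw": 255},
  {"offset": [0, 0.157, 0], "yaw": 0, "jaw": 255},
], squeeze=20)

```text
clock: 10.83
position: [0.6408, -0.0468, 0.0943]
ee_rot: [-0.644, 0.288, -0.293, 0.646]
ft_force: [-1.1, 0.5, 4.8]
grip_width: 0.204
```

Emit:
move_arm([
  {"offset": [0, 0, 0], "yaw": 0, "jaw": 255},
  {"offset": [0, 0, 0], "yaw": 0, "jaw": 255},
  {"offset": [0, 0, 0], "yaw": 0, "jaw": 255},
  {"offset": [0, 0, 0], "yaw": 0, "jaw": 255},
], squeeze=30)

```text
clock: 11.17
position: [0.6408, -0.0467, 0.0944]
ee_rot: [-0.644, 0.288, -0.293, 0.646]
ft_force: [-0.2, 0.1, -2.3]
grip_width: 0.2
```

```bash
cat >> h.py <<'E'
def arc(degs,c=(.562,.0375),r=.115):
    o=manip.get_obs();p=o["position"];R=Rn.from_quat(o["ee_rot"]).as_matrix()
    a0=np.arctan2(p[1]-c[1],p[0]-c[0]);print("az",np.degrees(a0).round(1),"r",np.hypot(p[0]-c[0],p[1]-c[1]).round(4),"F",o["ft_force"].round(1),"w",round(o["grip_width"],3),p.round(4))
    t=np.array([np.sin(a0),-np.cos(a0),0]);print("Ftan",(o["ft_force"]@t).round(2))
    r=np.hypot(p[0]-c[0],p[1]-c[1])
    for d in degs:
        a=a0-np.radians(d);q=np.array([c[0]+r*np.cos(a),c[1]+r*np.sin(a),p[2]]);print(d,(R.T@(q-p)).round(4))
E
python3 -c "
from h import *
arc([3,6,9,12,15,18,21,24,27,30])"
```

```text
az -46.9 r 0.1153 F [-0.2  0.1 -2.3] w 0.2 [ 0.6408 -0.0467  0.0944]
Ftan 0.1
3 [ 0.    -0.    -0.006]
6 [-0.0003 -0.0001 -0.0121]
9 [-0.0009 -0.0001 -0.0181]
12 [-0.0019 -0.0001 -0.024 ]
15 [-0.0031 -0.0002 -0.0299]
18 [-0.0047 -0.0002 -0.0358]
21 [-0.0065 -0.0003 -0.0415]
24 [-0.0087 -0.0003 -0.0472]
27 [-0.0112 -0.0003 -0.0527]
30 [-0.0139 -0.0004 -0.0581]
```

Emit:
move_arm([
  {"offset": [0, 0, -0.006], "yaw": 3, "jaw": 255},
  {"offset": [0, 0, -0.012], "yaw": 6, "jaw": 255},
  {"offset": [-0.001, 0, -0.018], "yaw": 9, "jaw": 255},
  {"offset": [-0.002, 0, -0.024], "yaw": 12, "jaw": 255},
  {"offset": [-0.003, 0, -0.03], "yaw": 15, "jaw": 255},
  {"offset": [-0.005, 0, -0.036], "yaw": 18, "jaw": 255},
  {"offset": [-0.0065, 0, -0.0415], "yaw": 21, "jaw": 255},
  {"offset": [-0.009, 0, -0.047], "yaw": 24, "jaw": 255},
  {"offset": [-0.011, 0, -0.053], "yaw": 27, "jaw": 255},
  {"offset": [-0.014, 0, -0.058], "yaw": 30, "jaw": 255},
])

```text
clock: 12.0
position: [0.5882, -0.0746, 0.0944]
ee_rot: [-0.545, 0.445, -0.45, 0.549]
ft_force: [2.5, -0.1, -2.3]
grip_width: 0.2
```

```bash
python3 -c "
from h import *
arc([2,4,6,8,10,12,14,16,18,20])"
```

```text
az -76.8 r 0.1151 F [ 2.5 -0.1 -2.3] w 0.2 [ 0.5882 -0.0746  0.0944]
Ftan -2.39
2 [ 0.0001 -0.     -0.004 ]
4 [-0.     -0.0001 -0.008 ]
6 [-0.0003 -0.0001 -0.012 ]
8 [-0.0006 -0.0001 -0.016 ]
10 [-0.0011 -0.0002 -0.02  ]
12 [-0.0018 -0.0002 -0.024 ]
14 [-0.0026 -0.0002 -0.0279]
16 [-0.0035 -0.0003 -0.0319]
18 [-0.0045 -0.0003 -0.0357]
20 [-0.0057 -0.0003 -0.0396]
```

Emit:
move_arm([
  {"offset": [0, 0, -0.004], "yaw": 2, "jaw": 255},
  {"offset": [0, 0, -0.008], "yaw": 4, "jaw": 255},
  {"offset": [0, 0, -0.012], "yaw": 6, "jaw": 255},
  {"offset": [-0.001, 0, -0.016], "yaw": 8, "jaw": 255},
  {"offset": [-0.001, 0, -0.02], "yaw": 10, "jaw": 255},
  {"offset": [-0.0015, 0, -0.022], "yaw": 11, "jaw": 255},
  {"offset": [-0.002, 0, -0.024], "yaw": 12, "jaw": 255},
])

```text
clock: 12.58
position: [0.5644, -0.0775, 0.0943]
ee_rot: [0.495, -0.5, 0.505, -0.499]
ft_force: [1.5, -0.5, -3.9]
grip_width: 0.201
```

```bash
python3 -c "
from h import *
arc([1,2,3,4,5,6,7,8])"
```

```text
az -88.8 r 0.115 F [ 1.5 -0.5 -3.9] w 0.201 [ 0.5644 -0.0775  0.0943]
Ftan -1.47
1 [ 0.    -0.    -0.002]
2 [ 0.0001 -0.     -0.004 ]
3 [ 0.     -0.0001 -0.006 ]
4 [-0.     -0.0001 -0.008 ]
5 [-0.0001 -0.0001 -0.01  ]
6 [-0.0003 -0.0001 -0.012 ]
7 [-0.0004 -0.0001 -0.014 ]
8 [-0.0006 -0.0001 -0.016 ]
```

Emit:
move_arm([
  {"offset": [0, 0, -0.002], "yaw": 1, "jaw": 255},
  {"offset": [0, 0, -0.004], "yaw": 2, "jaw": 255},
  {"offset": [0, 0, -0.006], "yaw": 3, "jaw": 255},
])

```text
clock: 12.83
position: [0.5583, -0.0775, 0.0944]
ee_rot: [0.481, -0.513, 0.518, -0.486]
ft_force: [0.9, -0.2, -2.1]
grip_width: 0.198
```

Emit:
move_arm([
  {"offset": [0, 0, -0.002], "yaw": 1, "jaw": 255},
  {"offset": [0, 0, -0.004], "yaw": 2, "jaw": 255},
])

```text
clock: 13.0
position: [0.5541, -0.0773, 0.0944]
ee_rot: [0.472, -0.522, 0.527, -0.476]
ft_force: [1.3, -1.1, -2.4]
grip_width: 0.202
```

```bash
python3 -c "
from h import *
arc([1,2,3])"
```

```text
az -93.9 r 0.1151 F [ 1.3 -1.1 -2.4] w 0.202 [ 0.5541 -0.0773  0.0944]
Ftan -1.4
1 [ 0.    -0.    -0.002]
2 [ 0.0001 -0.     -0.004 ]
3 [ 0.     -0.0001 -0.006 ]
```

Turned 47° so far and still only friction, so I'll keep going in small steps.

Emit:
move_arm([
  {"offset": [0, 0, -0.002], "yaw": 1, "jaw": 255},
  {"offset": [0, 0, -0.004], "yaw": 2, "jaw": 255},
])

```text
clock: 13.17
position: [0.5499, -0.0769, 0.0943]
ee_rot: [0.462, -0.531, 0.536, -0.467]
ft_force: [1.7, -0.7, -2.2]
grip_width: 0.203
```

Emit:
move_arm([
  {"offset": [0, 0, -0.002], "yaw": 1, "jaw": 255},
  {"offset": [0, 0, -0.004], "yaw": 2, "jaw": 255},
])

```text
clock: 13.33
position: [0.5458, -0.0764, 0.0943]
ee_rot: [0.452, -0.539, 0.544, -0.457]
ft_force: [1.5, -0.2, -3.5]
grip_width: 0.202
```

Emit:
move_arm([
  {"offset": [0, 0, -0.002], "yaw": 1, "jaw": 255},
  {"offset": [0, 0, -0.003], "yaw": 1.5, "jaw": 255},
])

```text
clock: 13.5
position: [0.5425, -0.0759, 0.0944]
ee_rot: [0.445, -0.546, 0.55, -0.449]
ft_force: [2.0, -1.0, -3.9]
grip_width: 0.2
```

```bash
python3 -c "
from h import *
arc([1,2,3])"
```

```text
az -99.7 r 0.115 F [ 2.  -1.  -3.9] w 0.2 [ 0.5425 -0.0759  0.0944]
Ftan -2.11
1 [ 0.    -0.    -0.002]
2 [ 0.0001 -0.     -0.004 ]
3 [ 0.     -0.0001 -0.006 ]
```

Emit:
move_arm([
  {"offset": [0, 0, -0.002], "yaw": 1, "jaw": 255},
  {"offset": [0, 0, -0.003], "yaw": 1.5, "jaw": 255},
])

```text
clock: 13.67
position: [0.5394, -0.0753, 0.0943]
ee_rot: [0.437, -0.552, 0.557, -0.441]
ft_force: [1.6, -0.8, -3.3]
grip_width: 0.204
```

Emit:
move_arm([
  {"offset": [0, 0, -0.002], "yaw": 1, "jaw": 255},
  {"offset": [0, 0, -0.003], "yaw": 1.5, "jaw": 255},
])

```text
clock: 13.83
position: [0.5363, -0.0746, 0.0943]
ee_rot: [0.429, -0.558, 0.563, -0.434]
ft_force: [2.0, -2.1, -3.4]
grip_width: 0.202
```

Emit:
move_arm([
  {"offset": [0, 0, -0.002], "yaw": 1, "jaw": 255},
  {"offset": [0, 0, -0.002], "yaw": 1, "jaw": 255},
])

```text
clock: 14.0
position: [0.5341, -0.0741, 0.0943]
ee_rot: [0.424, -0.562, 0.567, -0.428]
ft_force: [2.0, -1.6, -3.0]
grip_width: 0.199
```

```bash
python3 -c "
from h import *
arc([1,2,3])"
```

```text
az -104.0 r 0.115 F [ 2.  -1.6 -3. ] w 0.199 [ 0.5341 -0.0741  0.0943]
Ftan -2.35
1 [ 0.    -0.    -0.002]
2 [ 0.0001 -0.     -0.004 ]
3 [ 0.     -0.0001 -0.006 ]
```

Emit:
move_arm([
  {"offset": [0, 0, -0.002], "yaw": 1, "jaw": 255},
  {"offset": [0, 0, -0.002], "yaw": 1, "jaw": 255},
])

```text
clock: 14.17
position: [0.5323, -0.0736, 0.0943]
ee_rot: [0.418, -0.566, 0.571, -0.423]
ft_force: [3.3, -2.3, -5.6]
grip_width: 0.208
```

Emit:
move_arm([
  {"offset": [0, 0, -0.002], "yaw": 1, "jaw": 255},
  {"offset": [0, 0, -0.002], "yaw": 1, "jaw": 255},
])

```text
clock: 14.33
position: [0.5306, -0.0731, 0.0944]
ee_rot: [0.413, -0.57, 0.575, -0.418]
ft_force: [5.2, -3.0, -5.5]
grip_width: 0.2
```

```bash
python3 -c "
from h import *
arc([1,2,3])"
```

```text
az -105.8 r 0.115 F [ 5.2 -3.  -5.5] w 0.2 [ 0.5306 -0.0731  0.0944]
Ftan -5.78
1 [ 0.0001 -0.     -0.002 ]
2 [ 0.0001 -0.     -0.004 ]
3 [ 0.0001 -0.0001 -0.006 ]
```

The force is rising, so the jaws have made contact. I'll load the post to about 12 N.

Emit:
move_arm([
  {"offset": [0, 0, -0.003], "yaw": 0.5, "jaw": 255},
  {"offset": [0, 0, -0.003], "yaw": 0.5, "jaw": 255},
  {"offset": [0, 0, -0.003], "yaw": 0.5, "jaw": 255},
])

```text
clock: 14.58
position: [0.5284, -0.0725, 0.0944]
ee_rot: [0.409, -0.571, 0.577, -0.416]
ft_force: [7.4, -2.2, -8.3]
grip_width: 0.199
```

```bash
python3 -c "
from h import *
arc([1,2,3])"
```

```text
az -107.0 r 0.115 F [ 7.4 -2.2 -8.3] w 0.199 [ 0.5284 -0.0725  0.0944]
Ftan -7.75
1 [ 0.    -0.    -0.002]
2 [ 0.     -0.0001 -0.004 ]
3 [ 0.     -0.0001 -0.006 ]
```

Emit:
move_arm([
  {"offset": [0, 0, -0.004], "yaw": 0.5, "jaw": 255},
  {"offset": [0, 0, -0.004], "yaw": 0.5, "jaw": 255},
  {"offset": [0, 0, -0.004], "yaw": 0.5, "jaw": 255},
])

```text
clock: 14.83
position: [0.5259, -0.0717, 0.0944]
ee_rot: [0.406, -0.572, 0.58, -0.414]
ft_force: [11.9, -3.6, -11.3]
grip_width: 0.204
```

```bash
python3 -c "
from h import *
arc([1,2,3])"
```

```text
az -108.3 r 0.115 F [ 11.9  -3.6 -11.3] w 0.204 [ 0.5259 -0.0717  0.0944]
Ftan -12.43
1 [ 0.    -0.    -0.002]
2 [-0.     -0.0001 -0.004 ]
3 [-0.0001 -0.0001 -0.006 ]
```

Emit:
move_arm([
  {"offset": [0, 0, -0.004], "yaw": 0.3, "jaw": 255},
  {"offset": [0, 0, -0.004], "yaw": 0.3, "jaw": 255},
  {"offset": [0, 0, -0.004], "yaw": 0.3, "jaw": 255},
])

```text
clock: 15.08
position: [0.524, -0.0711, 0.0944]
ee_rot: [0.402, -0.573, 0.582, -0.413]
ft_force: [16.2, -4.7, -15.2]
grip_width: 0.199
```

```bash
python3 -c "
from h import *
arc([1,2,3])"
```

```text
az -109.3 r 0.115 F [ 16.2  -4.7 -15.2] w 0.199 [ 0.524  -0.0711  0.0944]
Ftan -16.8
1 [-0.    -0.    -0.002]
2 [-0.0001 -0.0001 -0.004 ]
3 [-0.0001 -0.0001 -0.006 ]
```

The post took 16.8 N, so it's tight. Releasing and retreating straight up.

Emit:
move_arm([
  {"offset": [0, 0, 0], "yaw": 0, "jaw": 150},
  {"offset": [0, 0, 0], "yaw": 0, "jaw": 100},
  {"offset": [0, 0, 0], "yaw": 0, "jaw": 50},
  {"offset": [0, 0, 0], "yaw": 0, "jaw": 50},
  {"offset": [0, -0.03, 0], "yaw": 0, "jaw": 50},
  {"offset": [0, -0.07, 0], "yaw": 0, "jaw": 50},
  {"offset": [0, -0.11, 0], "yaw": 0, "jaw": 50},
  {"offset": [0, -0.15, 0], "yaw": 0, "jaw": 50},
  {"offset": [0, -0.15, 0], "yaw": 0, "jaw": 50},
])

```text
clock: 15.83
position: [0.5237, -0.0702, 0.2524]
ee_rot: [0.4, -0.57, 0.585, -0.416]
ft_force: [1.5, 0.5, 0.8]
grip_width: 0.799
```

Run:
```python
from h import *
o=manip.get_obs();print(o['position'].round(3),o['ft_force'].round(1))
p=manip.camera("scene");C=cloud(p);hsv=cv2.cvtColor(p["pixels"],cv2.COLOR_RGB2HSV);H,S=hsv[...,0].astype(int),hsv[...,1]
cv2.imwrite('pics/e.png',cv2.resize(p['pixels'][130:320,170:370],None,fx=3.15,fy=3.15)[...,::-1])
m=((H<8)|(H>172))&(S>140)&(np.hypot(C[...,0]-.562,C[...,1]-.0375)<.16)&(C[...,2]>.085)&(C[...,2]<.13);P=C[m]
if len(P):
    c=(P.min(0)+P.max(0))/2;d=c[:2]-[.562,.0375];print("post",len(P),c,np.hypot(*d),np.degrees(np.arctan2(d[1],d[0])))
b=(H>15)&(H<32)&(S>110)&(np.hypot(C[...,0]-.562,C[...,1]-.0375)<.035)&(C[...,2]>.04)&(C[...,2]<.2);P=C[b];print("tube",len(P),P.min(0).round(3),P.max(0).round(3))
```

```text
[ 0.524 -0.07   0.252] [1.5 0.5 0.8]
post 46 [ 0.53377745 -0.07346095  0.0999812 ] 0.11449386183242843 -104.27040063463488
tube 316 [0.544 0.017 0.046] [0.582 0.059 0.159]
```

View pics/e.png

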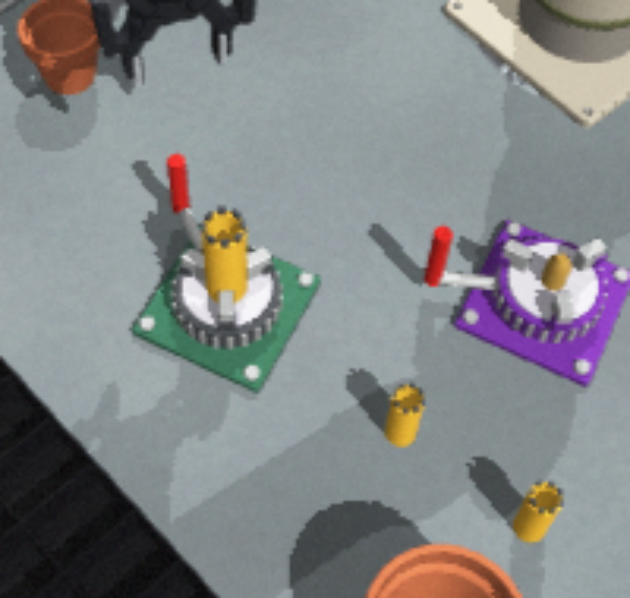

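The tube's top is at 155–159 mm (fully seated) and the jaws are at the tube. However, the post reads -104° while the gripper had reached -109°, so it sprang back or slipped in the pads. I'll re-grip once to check tightness.

```bash
python3 -c "
from h import *
go([.5335,-.074,.252],-14);go([.5335,-.074,.094],-14)"
```

```text
off [-0.0003 -0.0029  0.0114] az -19.5 yaw -5.5 y [ 0.027 -0.004 -1.   ] dist 0.012
off [0.0006 0.155  0.0072] az -19.5 yaw -5.5 y [ 0.027 -0.004 -1.   ] dist 0.155
```

Emit:
move_arm([
  {"offset": [0, 0, 0.011], "yaw": -5.5, "jaw": 50},
  {"offset": [0, 0.03, 0.01], "yaw": -5.5, "jaw": 50},
  {"offset": [0, 0.07, 0.009], "yaw": -5.5, "jaw": 50},
  {"offset": [0, 0.11, 0.008], "yaw": -5.5, "jaw": 50},
  {"offset": [0, 0.14, 0.007], "yaw": -5.5, "jaw": 50},
  {"offset": [0, 0.155, 0.007], "yaw": -5.5, "jaw": 50},
  {"offset": [0, 0.155, 0.007], "yaw": -5.5, "jaw": 100},
  {"offset": [0, 0.155, 0.007], "yaw": -5.5, "jaw": 160},
  {"offset": [0, 0.155, 0.007], "yaw": -5.5, "jaw": 255},
  {"offset": [0, 0.155, 0.007], "yaw": -5.5, "jaw": 255},
], squeeze=20)

```text
clock: 16.72
position: [0.5343, -0.0734, 0.0955]
ee_rot: [0.428, -0.55, 0.565, -0.442]
ft_force: [-0.2, 0.8, -0.5]
grip_width: 0.239
```

Emit:
move_arm([
  {"offset": [0, 0, 0], "yaw": 0, "jaw": 255},
  {"offset": [0, 0, 0], "yaw": 0, "jaw": 255},
  {"offset": [0, 0, 0], "yaw": 0, "jaw": 255},
], squeeze=40)

```text
clock: 16.97
position: [0.5344, -0.0734, 0.0957]
ee_rot: [0.428, -0.55, 0.565, -0.442]
ft_force: [2.7, 0.6, -6.8]
grip_width: 0.197
```

```bash
python3 -c "
from h import *
arc([1,2,3])"
```

```text
az -104.0 r 0.1143 F [ 2.7  0.6 -6.8] w 0.197 [ 0.5344 -0.0734  0.0957]
Ftan -2.45
1 [-0.     -0.0001 -0.002 ]
2 [-0.0001 -0.0001 -0.004 ]
3 [-0.0001 -0.0002 -0.006 ]
```

Emit:
move_arm([
  {"offset": [0, 0, -0.003], "yaw": 0.5, "jaw": 255},
  {"offset": [0, 0, -0.003], "yaw": 0.5, "jaw": 255},
  {"offset": [0, 0, -0.003], "yaw": 0.5, "jaw": 255},
])

```text
clock: 17.22
position: [0.5319, -0.0727, 0.0958]
ee_rot: [0.425, -0.552, 0.567, -0.44]
ft_force: [5.5, 0.6, -9.6]
grip_width: 0.199
```

Emit:
move_arm([
  {"offset": [0, 0, -0.003], "yaw": 0.5, "jaw": 255},
  {"offset": [0, 0, -0.003], "yaw": 0.5, "jaw": 255},
  {"offset": [0, 0, -0.003], "yaw": 0.5, "jaw": 255},
])

```text
clock: 17.47
position: [0.5299, -0.0722, 0.0958]
ee_rot: [0.421, -0.553, 0.57, -0.438]
ft_force: [10.3, -0.6, -14.7]
grip_width: 0.196
```

Run:
```python
from h import *
arc([1,2])
p=manip.camera("scene");C=cloud(p);hsv=cv2.cvtColor(p["pixels"],cv2.COLOR_RGB2HSV);H,S=hsv[...,0].astype(int),hsv[...,1]
m=((H<8)|(H>172))&(S>140)&(np.hypot(C[...,0]-.562,C[...,1]-.0375)<.16)&(C[...,2]>.03)&(C[...,2]<.13);P=C[m];print(len(P),P.min(0),P.max(0),P.mean(0))
```

```text
az -106.3 r 0.1143 F [ 10.3  -0.6 -14.7] w 0.196 [ 0.5299 -0.0722  0.0958]
Ftan -10.03
1 [-0.0001 -0.0001 -0.002 ]
2 [-0.0002 -0.0001 -0.004 ]
87 [ 0.52030133 -0.07673818  0.03152751] [ 0.54159406 -0.063036    0.12674125] [ 0.53118305 -0.06757227  0.08106522]
```

Emit:
move_arm([
  {"offset": [0, 0, -0.003], "yaw": 0.3, "jaw": 255},
  {"offset": [0, 0, -0.003], "yaw": 0.3, "jaw": 255},
  {"offset": [0, 0, -0.003], "yaw": 0.3, "jaw": 255},
])

```text
clock: 17.77
position: [0.5284, -0.0717, 0.0959]
ee_rot: [0.418, -0.554, 0.572, -0.438]
ft_force: [12.8, -0.3, -17.5]
grip_width: 0.198
```

```bash
python3 -c "
from h import *
arc([1])"
```

```text
az -107.1 r 0.1143 F [ 12.8  -0.3 -17.5] w 0.198 [ 0.5284 -0.0717  0.0959]
Ftan -12.34
1 [-0.0001 -0.0001 -0.002 ]
```

12.3 N on the post, built up over about 3°, so the jaws are already tight. Releasing.

Emit:
move_arm([
  {"offset": [0, 0, 0], "yaw": 0, "jaw": 150},
  {"offset": [0, 0, 0], "yaw": 0, "jaw": 100},
  {"offset": [0, 0, 0], "yaw": 0, "jaw": 50},
  {"offset": [0, 0, 0], "yaw": 0, "jaw": 50},
  {"offset": [0, -0.03, 0], "yaw": 0, "jaw": 50},
  {"offset": [0, -0.07, 0], "yaw": 0, "jaw": 50},
  {"offset": [0, -0.11, 0], "yaw": 0, "jaw": 50},
  {"offset": [0, -0.15, 0], "yaw": 0, "jaw": 50},
  {"offset": [0, -0.15, 0], "yaw": 0, "jaw": 50},
  {"offset": [0, -0.15, 0], "yaw": 0, "jaw": 50},
])

```text
clock: 18.6
position: [0.5239, -0.0712, 0.2484]
ee_rot: [0.417, -0.553, 0.573, -0.438]
ft_force: [0.2, -0.7, -0.9]
grip_width: 0.802
```

Run:
```python
from h import *
o=manip.get_obs();print(o['position'].round(3),o['ft_force'].round(1))
p=manip.camera("scene");C=cloud(p);hsv=cv2.cvtColor(p["pixels"],cv2.COLOR_RGB2HSV);H,S=hsv[...,0].astype(int),hsv[...,1]
cv2.imwrite('pics/f.png',cv2.resize(p['pixels'][180:250,200:290],None,fx=8,fy=8,interpolation=cv2.INTER_CUBIC)[...,::-1])
m=((H<8)|(H>172))&(S>140)&(np.hypot(C[...,0]-.562,C[...,1]-.0375)<.16)&(C[...,2]>.085)&(C[...,2]<.13);P=C[m]
c=(P.min(0)+P.max(0))/2;d=c[:2]-[.562,.0375];print("post",len(P),c,np.hypot(*d),np.degrees(np.arctan2(d[1],d[0])))
b=(H>15)&(H<32)&(S>110)&(np.hypot(C[...,0]-.562,C[...,1]-.0375)<.035)&(C[...,2]>.04)&(C[...,2]<.2);P=C[b];print("tube",len(P),P.min(0).round(3),P.max(0).round(3))
```

```text
[ 0.524 -0.071  0.248] [ 0.2 -0.7 -0.9]
post 42 [ 0.53393073 -0.07330335  0.10161377] 0.11430339859376128 -104.2154124228534
tube 315 [0.545 0.018 0.046] [0.582 0.059 0.159]
```

View pics/f.png

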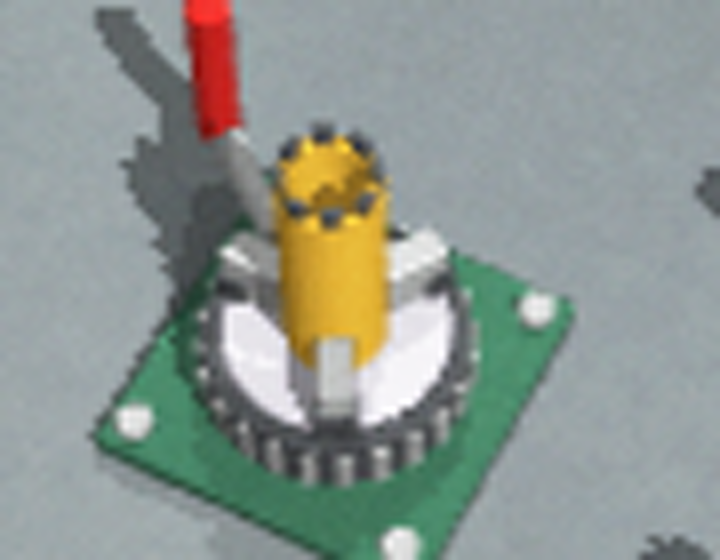

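The picture shows the jaws touching the tube, with the front one at (335,370), the tube upright at (333,250) and the lever post at (215,70). The post stands at the same -104.2° as after the first tightening, and the robot touches nothing. Handing in.

```bash
python3 -c "
from h import *
print(manip.hand_in())"
```

```text
the job is handed in; nothing more can be done
None
```

I mounted the largest corer, teeth up, in the green chuck and tightened the jaws on it. I handed in at about 18.7 s, with the gripper clear of everything.

- **Seating:** The tube met the chuck's face at the expected height. The camera puts its top at about 0.155–0.159 m, which matches standing fully down.
- **Tightening:** I swung the lever post clockwise about 57°, from about -47° to -104°. I loaded it to 16.8 N, slightly above the 8–15 N range you gave. I then gripped it again and reloaded it to 12.3 N as a check.
- **Last checks:** The final picture shows the tube upright with the jaws against it. The corer's neighbours and the pots in view looked unmoved, but I took no final picture of the whole bench.
- **Disagreement:** Under load the gripper read up to 5° further round (-109° the first time, -107° the second) than where the post stayed after release (-104° both times). I put this down to give in the fingers or jaws. I did not pull on the tube to test the hold directly.

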